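# Count along the battery rack and push the pack into the third bay

### The arm

A 7-joint arm with a two-finger parallel gripper is mounted at the origin on the work surface. World frame = base frame: x ahead of the robot, y to its left, z up, the work surface at z = 0. Lengths are in m, angles in rad, forces in N, time in s.
With the tool pointing down it reaches from about 0.4 to 0.85 m from the base axis. Payload 10.4 kg.
Tool frame: the origin (TCP) lies on the mounting face of the last link; the fingertips stand 173 mm ahead of it and the grasp point (between the pads) lies 155 mm ahead of it; z points along the fingers, y is the line along which they close (so a half turn about z gives the same grasp; the last joint's range is limited). The gripper opens to 85 mm and grips with 20 to 120 N. Pads are 22 mm wide; open, the fingers measure 114 mm over their backs; the gripper's body (76 mm by 85 mm) begins 54 mm behind the grasp point. The pads swing forward as they close: fully open they stand 13 mm farther back than shut.
Start: joints at [1.202, 0.332, -0.065, 1.46, 0.022, 1.35, -0.088], TCP at [0.212, -0.588, 0.405] pointing down, gripper open.
Joint ranges: [-2.6, 2.6], [-0.5, 2.12], [-1.47, 1.34], [0.16, 2.42], [-1.27, 4.41], [0.06, 2.06], [-2.6, 2.6]. Speed limits (rad/s): [2.22, 2.22, 2.79, 2.79, 3.14, 3.14, 3.14].

### API

Orientations are given as a unit quaternion [x, y, z, w].
In Python, from plant import * gives the robot as it stands.
- The arm moves only by the shell command python3 -m pendant 'ROWS' [FORCE]. ROWS is JSON, a list that holds one entry, the list of rows, each a list of 5 numbers: the opening, from 0 (shut) to 1 (fully open), then the shift along the tool's x, y, z in mm, then the turn about the tool's z in degrees. In form: [[[gripper, dx, dy, dz, turn], ...]]. A call has 1 to 20 rows; each row shifts and turns the commanded pose from where the row before left it, along the tool's axes as they then stand; what a row does not reach is not made up. A row lasts 1/12 s, in which the tool goes at most 41.7 mm and 7.16 degrees, less where a joint would pass 70% of its speed; a pose out of reach is approached as far as the arm can. A call with a gripper value outside its range is refused whole. The fingers move at their own pace and stop on an object; FORCE is the grip in N (left out, the last holds). Time passes only in rows, so rows that do not move let the fingers close. It gives the time, the measured TCP pose, the force, the opening and the grip force at its end, in the units of the state.
- sense(): the state, without advancing time (a new reading comes with each control period).
- camera(name): name is "scene" or "side" or "wrist"; returns (picture, depth): 400x640x3 uint8, red, green, blue; 400x640 float32, m along the optical axis (not along the pixel's ray), 0 where there is no reading.
- calibration(name): a dict with "K" (3x3 intrinsics, pixels), "R" (3x3) and "t" (3): a world point X has camera coordinates R X + t; the wrist camera has in their place "T_tool_cam" (4x4, takes a point from camera to tool coordinates, whose origin is the TCP and whose axes are the flange's). Camera axes: x right, y down, z forward; pixel columns grow to the right and rows downward; lengths in m; the calibration is good to about 2 mm. A picture is of the moment at which its call begins: read the wrist's pose just before it. calibration takes no time and is no camera call.
- sign_off(): hands the job in; it is judged then, once.
The state is a dict: "time_s": time; "joint_pos": joint angles; "qd": joint speeds; "effort": joint torques, N m; "eef_pos": TCP position; "tool_rot": TCP orientation; "force": force on the tool from outside, world axes, zero at the start; "ft_torque": the same for the moment, N m; "finger_gap": opening from 0.0 (shut) to 1.0 (fully open); "grip_force": force on a finger pad.
Only numpy, scipy, OpenCV 4.12 (cv2) and the standard library are available. Lean on these libraries where they do the work, as an engineer would, in place of code of your own. Each camera call takes 0.05 s, during which the arm holds its last target. There are 200 camera calls.

### The job

With the fingers closed, run the fingertip along the top of the battery rack's front rail, starting at the end where the spare battery pack lies on the ledge, touching the first, second and third rail segments in turn to count the bays. Then, with fingertip pushes only and never lifting or tipping it, slide that pack along the ledge and push it into the third bay from that end until it is fully home against the back wall. Leave the lens, the packs already stored and everything else on the desk where they are.

Things in the scene. Friction and masses are not known exactly. Their poses are not given: they have to be found in the camera images.
- pack_center (a point): Centre of the loose battery pack to put away: black box, rounded edges, 70 mm long (x, along the rack's x), 38 mm wide (y), 40 mm tall (z), about 0.2 kg. It stands on the rack's front ledge beyond one end of the rail, left (+y) or right (-y); the lens is at the other end. Two like packs are already in bays: this is the one on the ledge.
- rack: Pale wooden six-bay battery rack, fixed. Origin: desk height, midway along the line of divider noses (the bays' mouths). x points from the open front into the bays (away from the robot), y along the row to the left, z up. Base plate 6 mm thick, 450 mm along y, x = -89 to +79 mm.
- bays (a point): Middle of the row of bays at their mouths, on the base plate (6 mm above the desk); rack axes. Seven dividers, 6 mm thick, round-nosed, tops 46 mm above the desk, run from x = 0 to 74 mm at y = -150, -100 .. +150: six bays, 44 mm clear, centred at y = +-25, +-75, +-125. Back wall's face at x = 73 mm, its top 52 mm above the desk. A pack fully home has its centre at x = 38 mm.
- ledge (a point): Middle of the front ledge: the flat, bare part of the base plate before the bays, 6 mm above the desk, from the divider noses 38.5 mm behind this point to the rail's inner face 38.5 mm in front of it; 450 mm long in y, open at both ends. A pack can be slid sideways on it past the bays.
- lens_center (a point): Centre of a loose camera lens, an upright black cylinder 62 mm across, 48 mm tall, on the ledge at the end opposite to the pack. Leave it there.
- stock_a_center (a point): Centre of a like battery pack already stored in the second bay from the left. Leave it there.
- stock_b_center (a point): Centre of a like battery pack already stored in the first bay from the right. Leave it there.
- flash: Bystander: loose black camera flash unit, upright, 75 x 75 mm, 145 mm tall, to the right of the rack; origin under its middle.
- spray_can: Bystander: loose upright blue spray can, 60 mm across, 170 mm tall, to the right of the rack; origin under its middle.
- tape: Bystander: loose roll of clear tape lying flat, 90 mm across, 19 mm high, to the left of the rack; origin under its middle.
- glasses_case: Bystander: loose black spectacle case, 155 x 58 x 34 mm, to the left of the rack; origin under its middle.
- remote: Bystander: loose grey remote control lying flat, 170 x 46 x 18 mm, behind the rack; origin under its middle.
- rail_l1: Aluminium rail segment in front of the first bay from the left (rack y = +125 mm), fixed; 12 mm in x, 40 mm in y, its flat top 18 mm above the desk (12 mm above the ledge); 10 mm notches part the segments. Origin: centre of its top face; axes as the rack's.
- rail_l2: Aluminium rail segment in front of the second bay from the left (rack y = +75 mm), fixed; 12 mm in x, 40 mm in y, its flat top 18 mm above the desk (12 mm above the ledge); 10 mm notches part the segments. Origin: centre of its top face; axes as the rack's.
- rail_l3: Aluminium rail segment in front of the third bay from the left (rack y = +25 mm), fixed; 12 mm in x, 40 mm in y, its flat top 18 mm above the desk (12 mm above the ledge); 10 mm notches part the segments. Origin: centre of its top face; axes as the rack's.
- rail_r1: Aluminium rail segment in front of the first bay from the right (rack y = -125 mm), fixed; 12 mm in x, 40 mm in y, its flat top 18 mm above the desk (12 mm above the ledge); 10 mm notches part the segments. Origin: centre of its top face; axes as the rack's.
- rail_r2: Aluminium rail segment in front of the second bay from the right (rack y = -75 mm), fixed; 12 mm in x, 40 mm in y, its flat top 18 mm above the desk (12 mm above the ledge); 10 mm notches part the segments. Origin: centre of its top face; axes as the rack's.
- rail_r3: Aluminium rail segment in front of the third bay from the right (rack y = -25 mm), fixed; 12 mm in x, 40 mm in y, its flat top 18 mm above the desk (12 mm above the ledge); 10 mm notches part the segments. Origin: centre of its top face; axes as the rack's.
- pack: The same loose pack; origin at the centre of its underside.
Not all that is in view belongs to the job. Leave any yellow look-alike of the part that bears lens_center alone.

How it is judged:
By the outcome, as a careful person would: the job done as asked, in the order asked, and still so for the second after the job is handed in, with the robot touching nothing.
It also fails if it takes over 64 s, if anything falls off the work surface, if the arm or the gripper's body presses on something with over 40 N, if the wrist force passes 120 N, or if a joint passes its speed limit or range.

## Working session

There is one attempt and no reset: what is moved stays moved. The work goes in short steps, Python scripts to look and compute and a shell command to move; the robot and the scene stay as the last step left them, time stands still between calls to the robot, and variables do not carry over. Pictures are saved under pics/ and viewed, at most 12 in all, crops included, and the job is handed in when it is done.

```bash
mkdir -p pics; cat > h.py <<'E'
from plant import *
import numpy as np, cv2
from scipy.spatial.transform import Rotation as Ro
def px2w(n,u,v,d):
    c=calibration(n);K=np.array(c["K"]);p=np.linalg.inv(K)@[u,v,1]*d
    return np.array(c["R"]).T@(p-np.array(c["t"]))
def onplane(n,u,v,z):
    c=calibration(n);R=np.array(c["R"]);t=np.array(c["t"]);o=-R.T@t
    r=R.T@(np.linalg.inv(np.array(c["K"]))@[u,v,1]);return o+r*(z-o[2])/r[2]
E
python3 - <<'E'
from h import *
s=sense();print({k:np.round(v,3) for k,v in s.items()})
for n in("scene","side"):
    p,d=camera(n);cv2.imwrite(f"pics/{n}0.png",p[:,:,::-1]);np.save(f"pics/{n}0.npy",d)
    c=calibration(n);print(n,np.round(-np.array(c["R"]).T@c["t"],3),np.round(c["R"],2).tolist(),c["K"][0][0])
print(calibration("wrist"))
E
```

```text
{'time_s': np.float64(0.0), 'joint_pos': array([ 1.202,  0.333, -0.065,  1.461,  0.022,  1.35 , -0.089]), 'qd': array([-0.   , -0.001,  0.   , -0.001,  0.   , -0.   , -0.   ]), 'effort': array([-0.0000e+00, -6.2545e+01,  4.9000e-02, -3.9160e+01,  1.6000e-02,
        1.0000e-02,  0.0000e+00]), 'eef_pos': array([ 0.212, -0.588,  0.404]), 'tool_rot': array([ 0.985,  0.172, -0.   , -0.001]), 'force': array([-0.132,  0.823, -0.853]), 'ft_torque': array([0.074, 0.077, 0.054]), 'grip_force': np.float64(0.0), 'finger_gap': np.float64(1.0)}
scene [ 1.601 -0.336  0.994] [[0.31, 0.95, -0.0], [0.62, -0.2, -0.76], [-0.72, 0.23, -0.66]] 417.1269047272785
side [ 0.496 -0.814  0.927] [[0.99, -0.11, -0.01], [-0.09, -0.72, -0.69], [0.07, 0.68, -0.73]] 395.4631605553251
{'K': array([[336.02865265,   0.        , 318.27131919],
       [  0.        , 336.02865265, 203.38811494],
       [  0.        ,   0.        ,   1.        ]]), 'T_tool_cam': array([[ 1.79433371e-03, -9.62563234e-01, -2.71051287e-01,
         6.91174444e-02],
       [ 9.99998375e-01,  1.77454992e-03,  3.18073722e-04,
        -2.50850514e-03],
       [ 1.74827969e-04, -2.71051418e-01,  9.62564854e-01,
         3.11426234e-02],
       [ 0.00000000e+00,  0.00000000e+00,  0.00000000e+00,
         1.00000000e+00]])}
```

View pics/scene0.png

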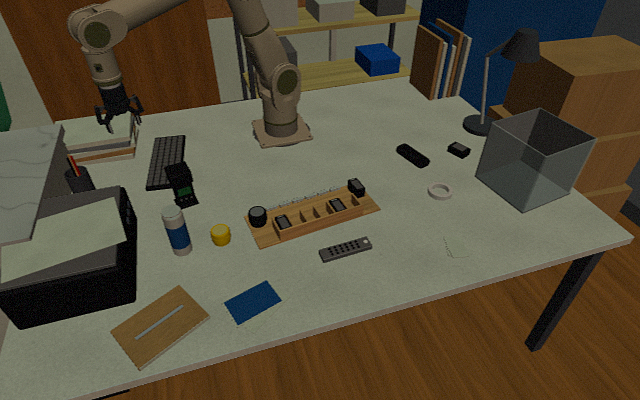

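View pics/side0.png

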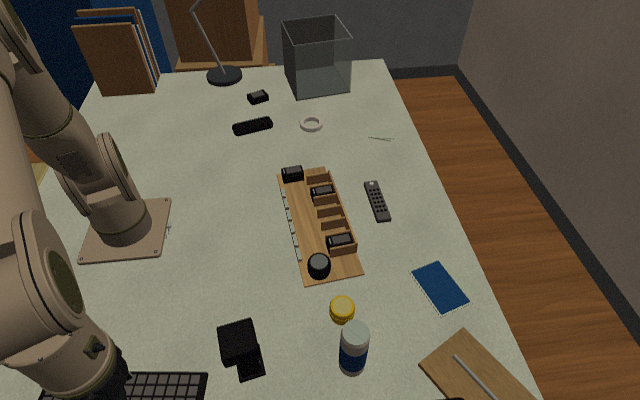

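The pack is at the rack's left end (side image, about (292,173)) and the lens at the right end (319,265). I'll enlarge the side view for corner readings.

```bash
python3 - <<'E'
from h import *
p=cv2.imread("pics/side0.png")[155:295,265:375];cv2.imwrite("pics/c1.png",cv2.resize(p,None,fx=4.2,fy=4.2,interpolation=cv2.INTER_CUBIC))
p=cv2.imread("pics/scene0.png")[170:250,235:390];cv2.imwrite("pics/c2.png",cv2.resize(p,None,fx=5,fy=5,interpolation=cv2.INTER_CUBIC))
E
```

```text
(no output)
```

View pics/c1.png

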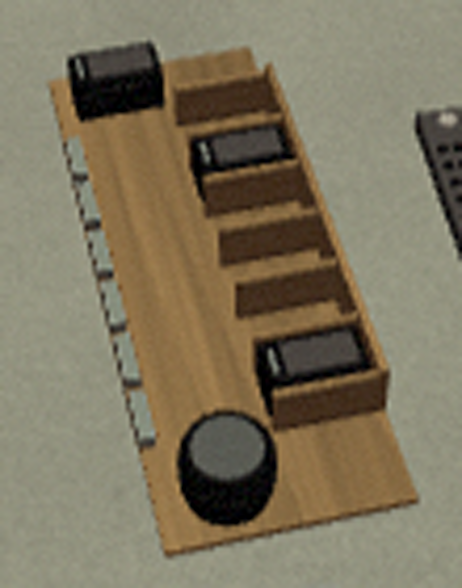

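View pics/c2.png

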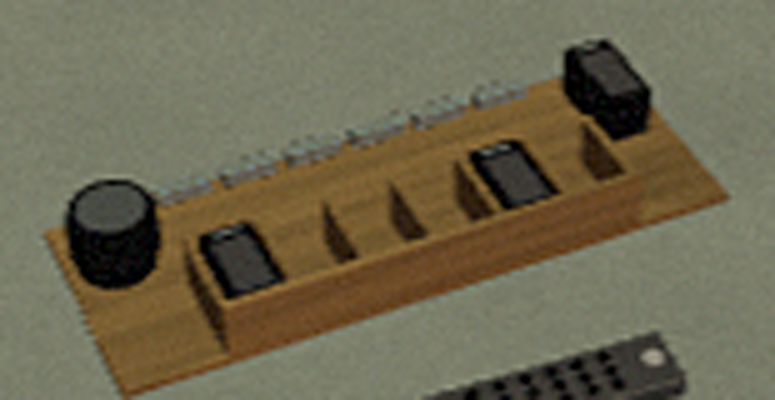

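```bash
cat >> h.py <<'E'
from scipy.optimize import least_squares
def proj(n,X,pose=None):
    c=calibration(n);K=np.array(c["K"])
    if n=="wrist":
        T=np.eye(4);T[:3,:3]=Ro.from_quat(pose[3:]).as_matrix();T[:3,3]=pose[:3]
        W=np.linalg.inv(T@np.array(c["T_tool_cam"]));R,t=W[:3,:3],W[:3,3]
    else:R,t=np.array(c["R"]),np.array(c["t"])
    q=(R@np.asarray(X).T).T+t;q=q@K.T;return q[:,:2]/q[:,2:]
def r2w(P,a):
    P=np.asarray(P,float)/1000;c,s=np.cos(a[2]),np.sin(a[2])
    return np.c_[a[0]+c*P[:,0]-s*P[:,1],a[1]+s*P[:,0]+c*P[:,1],P[:,2]]
E
python3 - <<'E'
from h import *
obs={"side":[((50,80),(-89,225,6)),((250,47),(79,225,6)),((164,550),(-89,-225,6)),((417,499),(79,-225,6)),((387,373),(79,-153,52))],
"scene":[((47,235),(-89,-225,6)),((125,393),(79,-225,6)),((728,197),(79,225,6))]}
pk={"side":[(68,62),(155,42),(161,68),(75,80)],"scene":[(565,50),(600,40),(649,92),(613,103)]}
def f(a):
    r=[]
    for n,o in obs.items():
        u=np.array([x[0] for x in o])/(4.2 if n=="side" else 5)+((265,155) if n=="side" else (235,170))
        r.append((proj(n,r2w([x[1] for x in o],a))-u).ravel())
    return np.concatenate(r)
s=least_squares(f,[0.65,0,0]);print(s.x,np.round(s.fun,1))
a=s.x
for n in pk:
    u=np.array(pk[n])/(4.2 if n=="side" else 5)+((265,155) if n=="side" else (235,170))
    w=np.array([onplane(n,*q,.046) for q in u]);print(n,np.round(w,3).tolist())
    m=w.mean(0)[:2]-a[:2];c,s_=np.cos(a[2]),np.sin(a[2]);print("rack frame",c*m[0]+s_*m[1],-s_*m[0]+c*m[1])
E
```

```text
[ 0.57664905 -0.02659592  0.11668258] [-0.  -0.6  0.1 -0.7 -0.1  0.   0.2 -0.5  0.6 -1.5 -1.2 -1.  -1.4  0.1
 -0.3 -0.3]
side [[0.478, 0.159, 0.046], [0.548, 0.174, 0.046], [0.55, 0.143, 0.046], [0.483, 0.138, 0.046]]
rack frame -0.04034270562967291 0.1859664882033408
scene [[0.486, 0.137, 0.046], [0.482, 0.166, 0.046], [0.55, 0.177, 0.046], [0.553, 0.148, 0.046]]
rack frame -0.03716449239716384 0.1892344961839147
```

```bash
python3 -m pendant '[[[0,0,0,0,6.5],[0,0,0,0,6.5],[0,8,-10,0,0],[0,17,-23,0,0],[0,17,-23,0,0],[0,17,-23,0,0],[0,17,-23,0,0],[0,17,-23,0,0],[0,17,-23,0,0],[0,17,-23,0,0],[0,17,-23,0,0],[0,17,-23,0,0],[0,17,-23,0,0],[0,17,-23,0,0],[0,17,-23,0,0],[0,17,-23,0,0],[0,17,-23,0,0],[0,17,-23,0,0],[0,17,-23,0,0],[0,17,-23,0,0]]]'; python3 -m pendant '[[[0,17,-23,0,0],[0,17,-23,0,0],[0,17,-23,0,0],[0,17,-23,0,0],[0,17,-23,0,0],[0,17,-23,0,0],[0,17,-23,0,0],[0,10,-15,0,0],[0,5,-10,0,0],[0,0,0,0,0],[0,0,0,0,0]]]'
python3 - <<'E'
from h import *
s=sense();print(s["eef_pos"],s["tool_rot"],s["force"],s["joint_pos"])
np.save("pics/pose1.npy",np.r_[s["eef_pos"],s["tool_rot"]])
p,d=camera("wrist");cv2.imwrite("pics/w1.png",p[:,:,::-1])
E
```

```text
time_s: 1.77
eef_pos: [0.4593, -0.1522, 0.4046]
tool_rot: [0.998, 0.062, -0.0, 0.0]
force: [0.9, -0.2, -0.4]
finger_gap: 0.001
grip_force: 0.0
time_s: 2.68
eef_pos: [0.5697, 0.0461, 0.4045]
tool_rot: [0.998, 0.061, -0.0, 0.0]
force: [0.3, -0.6, 0.1]
finger_gap: 0.004
grip_force: 0.0
[0.56971305 0.04605398 0.4044787 ] [ 9.98160431e-01  6.06265952e-02 -3.11120007e-04  2.70679834e-04] [ 0.30698288 -0.5736718   0.13321706] [ 0.35457066  0.27250853 -0.61423398  1.58060474  0.1604553   1.34007248
 -1.72864432]
```

View pics/w1.png

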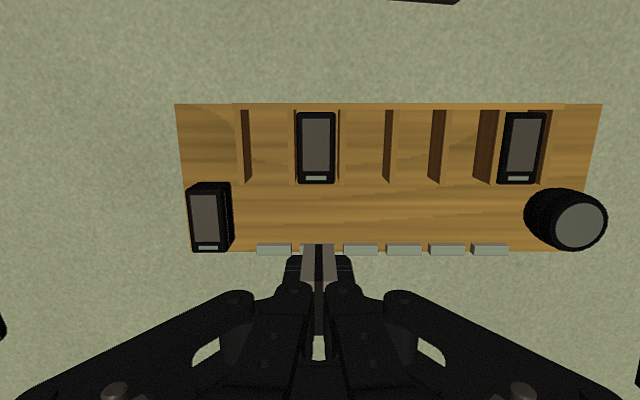

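The wrist view shows the pack at (210,217), stock in bay 2 at (316,148), and the rail along row 249 from about 257 to 508. I'll enlarge it to fit the pose.

```bash
python3 - <<'E'
from h import *
p=cv2.imread("pics/w1.png")[95:265,168:418];cv2.imwrite("pics/c3.png",cv2.resize(p,None,fx=3.2,fy=3.2,interpolation=cv2.INTER_CUBIC))
E
```

```text
(no output)
```

View pics/c3.png

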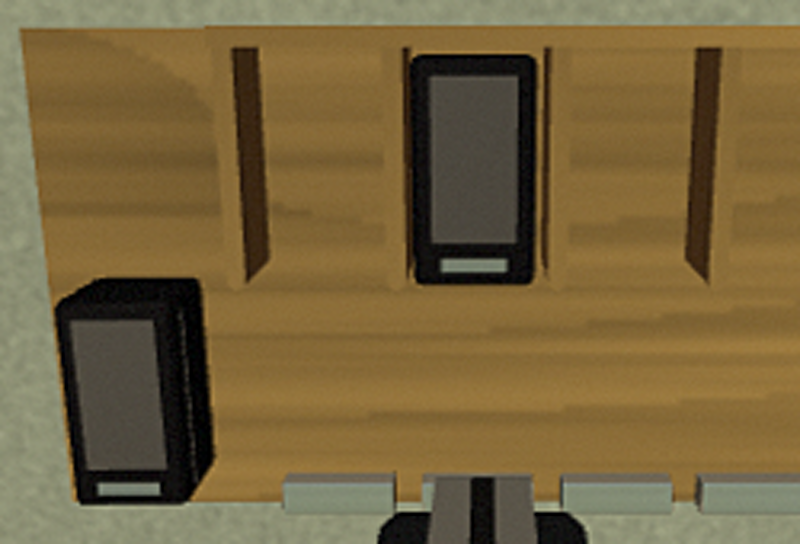

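```bash
cat >> h.py <<'E'
def wplane(pose,u,v,z):
    c=calibration("wrist");T=np.eye(4);T[:3,:3]=Ro.from_quat(pose[3:]).as_matrix();T[:3,3]=pose[:3];T=T@np.array(c["T_tool_cam"])
    r=T[:3,:3]@(np.linalg.inv(np.array(c["K"]))@[u,v,1]);return T[:3,3]+r*(z-T[2,3])/r[2]
def w2r(w,a):
    m=w[:2]-a[:2];c,s=np.cos(a[2]),np.sin(a[2]);return 1000*np.array([c*m[0]+s*m[1],-s*m[0]+c*m[1]])
E
python3 - <<'E'
from h import *
pose=np.load("pics/pose1.npy")
o=[((284,482),(-77,145,18)),((395,482),(-77,105,18)),((394,513),(-89,105,18)),((284,513),(-89,145,18)),((562,482),(-77,45,18)),((672,482),(-77,5,18)),((672,513),(-89,5,18)),((561,513),(-89,45,18)),((22,28),(79,225,6)),((205,25),(79,153,52)),((699,513),(-89,-5,18))]
u=np.array([x[0] for x in o])/3.2+(168,95)
s=least_squares(lambda a:(proj("wrist",r2w([x[1] for x in o],a),pose)-u).ravel(),[.577,-.027,.117],loss="soft_l1")
a=s.x;print(a,np.round((proj("wrist",r2w([x[1] for x in o],a),pose)-u),1).tolist());np.save("pics/a.npy",a)
for q in [(119,403),(70,320),(84,470),(155,320),(167,470),(474,165)]:
    print(q,np.round(w2r(wplane(pose,q[0]/3.2+168,q[1]/3.2+95,.046),a),1))
print("tcp rack",w2r(pose[:3],a),"tool yaw-rack deg",np.degrees(2*np.arctan2(pose[4],pose[3])-a[2]))
E
```

```text
[ 0.57360985 -0.02572692  0.12360127] [[-0.8, 0.2], [-0.4, 0.2], [0.2, 0.2], [-0.3, 0.2], [0.1, 0.2], [0.9, 0.1], [0.3, 0.1], [0.2, 0.2], [-0.8, -0.6], [-0.1, -0.5], [0.6, 0.1]]
(119, 403) [-37.6 190.2]
(70, 320) [-10.1 203. ]
(84, 470) [-60.6 203.7]
(155, 320) [-10.1 176.3]
(167, 470) [-60.7 176.6]
(474, 165) [38.1 76.1]
tcp rack [ 4.98255961 71.71371101] tool yaw-rack deg -0.13027141524556318
```

```bash
python3 -m pendant '[[[0,-18,-11,20,0],[0,-18,-11,25,0],[0,-18,-11,25,0],[0,-17,-11,25,0],[0,-17,-11,25,0],[0,0,0,25,0],[0,0,0,25,0],[0,0,0,15,0],[0,0,0,10,0],[0,0,0,0,0],[0,0,0,0,0]]]'; python3 -m pendant '[[[0,0,0,4,0],[0,0,0,4,0],[0,0,0,3,0],[0,0,0,0,0]]]'
python3 -c "
from h import *
a=np.load('pics/a.npy');s=sense();print(w2r(s['eef_pos'],a),s['eef_pos'][2]-.173,s['force'])"
```

```text
time_s: 3.65
eef_pos: [0.4764, 0.0894, 0.2101]
tool_rot: [0.998, 0.059, -0.0, 0.0]
force: [-0.2, 1.2, 0.7]
finger_gap: 0.003
grip_force: 0.0
time_s: 3.98
eef_pos: [0.4762, 0.09, 0.1984]
tool_rot: [0.998, 0.059, -0.0, 0.0]
force: [-0.6, 0.1, -1.0]
finger_gap: 0.0
grip_force: 0.0
[-82.40542998 126.86507423] 0.025428409154350018 [-0.63307312  0.06567739 -1.02173761]
```

```bash
for i in 1; do python3 -m pendant '[[[0,0,0,2,0],[0,0,0,2,0],[0,0,0,2,0],[0,0,0,0,0]]]'; done; python3 -m pendant '[[[0,0,0,1,0],[0,0,0,0.5,0],[0,0,0,0,0]]]'
```

```text
time_s: 4.32
eef_pos: [0.4762, 0.0901, 0.1923]
tool_rot: [0.998, 0.059, -0.0, 0.0]
force: [-0.3, 0.7, -0.5]
finger_gap: 0.004
grip_force: 0.0
time_s: 4.57
eef_pos: [0.4763, 0.0902, 0.1915]
tool_rot: [0.998, 0.059, 0.0, 0.0]
force: [-2.1, -1.1, 4.8]
finger_gap: 0.0
grip_force: 2.7
```

```bash
python3 -m pendant '[[[0,0,6,0.3,0],[0,0,8,0,0],[0,0,8,0,0],[0,0,8,0,0],[0,0,8,0,0],[0,0,8,0,0],[0,0,4,0,0],[0,0,0,0,0]]]';python3 -m pendant '[[[0,0,4,0,0],[0,0,8,0,0],[0,0,8,0,0],[0,0,8,0,0],[0,0,8,0,0],[0,0,8,0,0],[0,0,6,0,0],[0,0,0,0,0]]]'
python3 -c "
from h import *
a=np.load('pics/a.npy');s=sense();print(w2r(s['eef_pos'],a),s['force'])"
```

```text
time_s: 5.23
eef_pos: [0.4828, 0.0397, 0.1915]
tool_rot: [0.998, 0.059, 0.001, 0.0]
force: [0.3, -0.5, 5.9]
finger_gap: 0.003
grip_force: 3.3
time_s: 5.9
eef_pos: [0.4888, -0.0102, 0.1915]
tool_rot: [0.998, 0.059, 0.001, 0.0]
force: [0.6, -1.6, 6.6]
finger_gap: 0.003
grip_force: 3.3
[-82.28758799  25.88480975] [ 0.55229916 -1.57631519  6.56059526]
```

```bash
python3 -m pendant '[[[0,0,0,-10,0],[0,0,0,-20,0],[0,0,0,-20,-0.3],[0,10,-20,0,0],[0,10,-30,0,0],[0,10,-30,0,0],[0,10,-30,0,0],[0,4,-30,0,0],[0,0,-30,0,0],[0,0,-25,0,0],[0,0,-11,0,0],[0,0,0,0,0],[0,0,0,0,0]]]'
python3 -c "
from h import *
a=np.load('pics/a.npy');s=sense();print(w2r(s['eef_pos'],a),s['eef_pos'][2],s['force'],np.degrees(2*np.arctan2(s['tool_rot'][1],s['tool_rot'][0])-a[2]))
s=sense();np.save('pics/pose2.npy',np.r_[s['eef_pos'],s['tool_rot']])
p,d=camera('wrist');cv2.imwrite('pics/w2.png',p[:,:,::-1])"
```

```text
time_s: 6.98
eef_pos: [0.5063, 0.2002, 0.241]
tool_rot: [0.998, 0.062, -0.0, 0.0]
force: [0.8, -0.6, 0.1]
finger_gap: 0.001
grip_force: 0.0
[-38.90627359 232.45621025] 0.24095309522204486 [ 0.80997721 -0.60803733  0.07009826] 0.058926842021746854
```

View pics/w2.png

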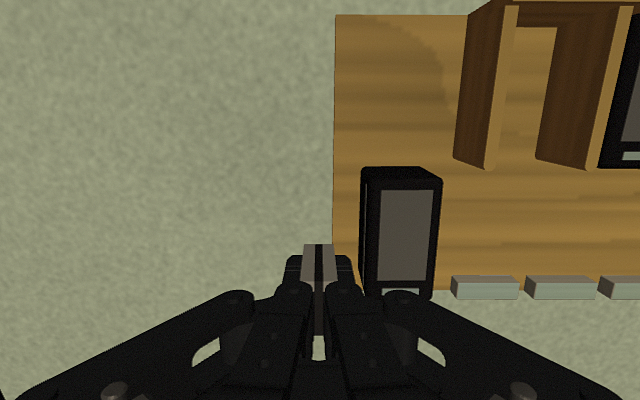

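The pack's left face is clear of the fingertip: the pack spans columns 360–442 and the finger 302–337. I'll check the finger profile from the depth image before choosing a push height.

```bash
python3 - <<'E'
from h import *
p,d=camera("wrist");c=calibration("wrist");K=np.array(c["K"]);T=np.array(c["T_tool_cam"])
for v in (246,252,260,266,275,285):
    for u in (288,296,304,310,329,335,343,350):
        q=np.linalg.inv(K)@[u,v,1]*d[v,u];print((u,v),np.round((T@np.r_[q,1])[:3]*1000).astype(int),end=" ")
    print()
E
```

```text
(288, 246) [-20 -23 241] (296, 246) [-21 -17 242] (304, 246) [ 11  -9 167] (310, 246) [ 11  -6 167] (329, 246) [ 11   2 167] (335, 246) [-18   8 235] (343, 246) [-18  14 235] (350, 246) [-18  18 236] 
(288, 252) [-24 -23 240] (296, 252) [-25 -18 242] (304, 252) [ 11  -8 160] (310, 252) [ 11  -6 161] (329, 252) [ 11   2 160] (335, 252) [-22   9 235] (343, 252) [-23  14 236] (350, 252) [-22  18 234] 
(288, 260) [  7 -15 162] (296, 260) [  7 -12 162] (304, 260) [ 11  -8 153] (310, 260) [ 11  -6 154] (329, 260) [ 11   2 153] (335, 260) [ 11   4 153] (343, 260) [  7   8 161] (350, 260) [  7  11 162] 
(288, 266) [69 -3 31] (296, 266) [  6 -12 157] (304, 266) [ 11  -8 148] (310, 266) [ 11  -6 148] (329, 266) [ 11   2 149] (335, 266) [ 11   4 147] (343, 266) [  6   8 157] (350, 266) [  7  10 156] 
(288, 275) [  7 -14 148] (296, 275) [  7 -11 149] (304, 275) [ 11  -8 141] (310, 275) [ 11  -5 140] (329, 275) [ 11   1 141] (335, 275) [ 11   4 140] (343, 275) [  7   7 148] (350, 275) [  7  10 149] 
(288, 285) [ 13 -12 129] (296, 285) [ 13 -10 129] (304, 285) [ 12  -7 132] (310, 285) [ 12  -5 131] (329, 285) [ 12   1 131] (335, 285) [ 12   3 131] (343, 285) [ 13   6 129] (350, 285) [ 14   8 128]
```

```bash
python3 -m pendant '[[[0,0,0,15,0],[0,0,0,20,0],[0,0,0,15,0],[0,0,0,5,0],[0,0,0,0,0]]]'; python3 -m pendant '[[[0,0,2,0,0],[0,0,2,0,0],[0,0,2,0,0],[0,0,2,0,0],[0,0,2,0,0],[0,0,2,0,0],[0,0,2,0,0],[0,0,2,0,0],[0,0,0,0,0]]]'
```

```text
time_s: 7.5
eef_pos: [0.5062, 0.1991, 0.1848]
tool_rot: [0.998, 0.061, -0.001, 0.001]
force: [-0.3, 0.6, 0.6]
finger_gap: 0.0
grip_force: 0.0
time_s: 8.25
eef_pos: [0.5084, 0.1847, 0.1861]
tool_rot: [0.998, 0.062, 0.0, -0.0]
force: [0.3, 0.5, 0.5]
finger_gap: 0.002
grip_force: 0.4
```

```bash
python3 -m pendant '[[[0,0,3,0,0],[0,0,4,0,0],[0,0,4,0,0],[0,0,4,0,0],[0,0,4,0,0],[0,0,4,0,0],[0,0,4,0,0],[0,0,4,0,0],[0,0,4,0,0],[0,0,4,0,0],[0,0,4,0,0],[0,0,4,0,0],[0,0,4,0,0],[0,0,4,0,0],[0,0,4,0,0],[0,0,4,0,0],[0,0,3,0,0],[0,0,2,0,0],[0,0,0,0,0]]]'
python3 -c "
from h import *
a=np.load('pics/a.npy');s=sense();print(w2r(s['eef_pos'],a),s['eef_pos'][2],s['force'],np.degrees(2*np.arctan2(s['tool_rot'][1],s['tool_rot'][0])-a[2]))
s=sense();np.save('pics/pose3.npy',np.r_[s['eef_pos'],s['tool_rot']])
p,d=camera('wrist');cv2.imwrite('pics/w3.png',p[:,:,::-1])"
```

```text
time_s: 9.83
eef_pos: [0.5168, 0.1167, 0.1858]
tool_rot: [0.998, 0.062, -0.0, 0.0]
force: [-0.4, 0.3, -0.3]
finger_gap: 0.002
grip_force: 0.0
[-38.86857182 148.3319891 ] 0.18578438013032308 [-0.42935254  0.32124891 -0.28708593] -0.00820383087775406
```

View pics/w3.png

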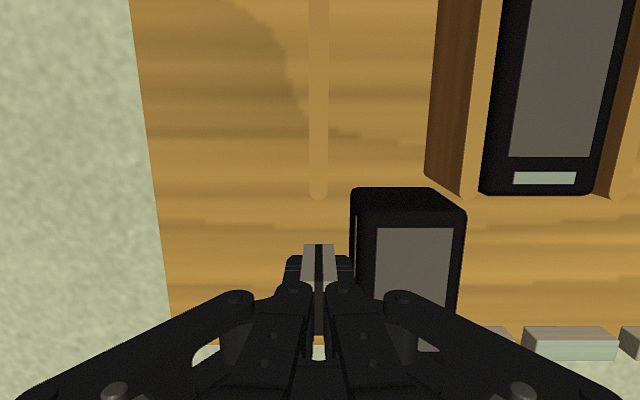

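The pack is moving squarely: its panel's top edge is level from (377,228) to (453,228). I'll work out where its centre is.

```bash
python3 -c "
from h import *
a=np.load('pics/a.npy');P=np.load('pics/pose3.npy')
for q in [(377,228),(453,228),(374,290),(448,290)]: print(q,w2r(wplane(P,*q,.046),a))"
```

```text
(377, 228) [ -9.68690368 130.63191355]
(453, 228) [ -9.64871268 104.55970965]
(374, 290) [-33.51123987 130.54948221]
(448, 290) [-33.47501533 103.73950917]
```

```bash
python3 -m pendant '[[[0,0,3,0,0],[0,0,4,0,0],[0,0,5,0,0],[0,0,5,0,0],[0,0,5,0,0],[0,0,5,0,0],[0,0,5,0,0],[0,0,5,0,0],[0,0,5,0,0],[0,0,5,0,0],[0,0,5,0,0],[0,0,5,0,0],[0,0,5,0,0],[0,0,5,0,0],[0,0,5,0,0],[0,0,4,0,0],[0,0,3,0,0],[0,0,2,0,0],[0,0,0,0,0],[0,0,0,0,0]]]'
python3 -c "
from h import *
a=np.load('pics/a.npy');s=sense();print(w2r(s['eef_pos'],a),s['eef_pos'][2],s['force'],np.degrees(2*np.arctan2(s['tool_rot'][1],s['tool_rot'][0])-a[2]))
np.save('pics/pose4.npy',np.r_[s['eef_pos'],s['tool_rot']])
p,d=camera('wrist');cv2.imwrite('pics/w4.png',p[:,:,::-1])"
```

```text
time_s: 11.55
eef_pos: [0.5267, 0.0368, 0.1858]
tool_rot: [0.998, 0.062, -0.0, 0.0]
force: [0.1, 0.1, -0.7]
finger_gap: 0.0
grip_force: 0.0
[-38.82579639  67.81788322] 0.18584791942574896 [ 0.11717148  0.12315943 -0.68408162] 0.018137903087403335
```

View pics/w4.png

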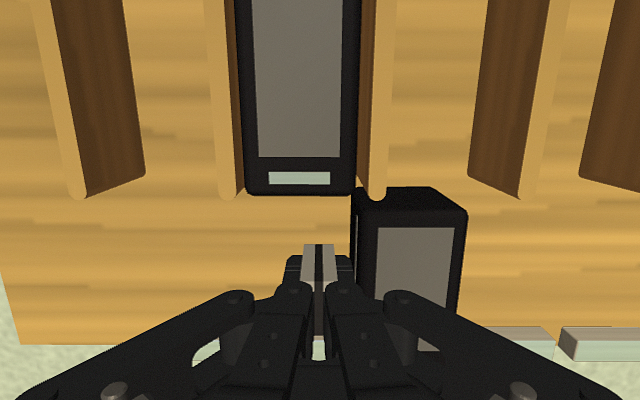

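```bash
python3 -c "
from h import *
a=np.load('pics/a.npy');P=np.load('pics/pose4.npy')
for q in [(378,228),(455,228),(375,290),(449,290),(228,198),(377,198),(527,198)]: print(q,w2r(wplane(P,*q,.046),a))"
```

```text
(378, 228) [-9.63610408 49.80614857]
(455, 228) [-9.58318014 23.37790709]
(375, 290) [-33.47217631  49.69414446]
(449, 290) [-33.42024232  22.87193641]
(228, 198) [  0.90890098 100.52556503]
(377, 198) [ 1.01020322 50.67650373]
(527, 198) [1.11221373 0.47891353]
```

```bash
python3 -m pendant '[[[0,0,2,0,0],[0,0,3,0,0],[0,0,3,0,0],[0,0,2,0,0],[0,0,1,0,0],[0,0,0,0,0],[0,0,0,0,0]]]'
python3 -c "
from h import *
a=np.load('pics/a.npy');s=sense();print(w2r(s['eef_pos'],a))
np.save('pics/pose5.npy',np.r_[s['eef_pos'],s['tool_rot']])
p,d=camera('wrist');cv2.imwrite('pics/w5.png',p[:,:,::-1])
g=p[228:300:8].mean(2)
for v in (200,240,270):
  r=p[v].astype(int).sum(1); print(v,[(i,r[i]) for i in range(330,560,3)] if v==240 else '')
"
```

```text
time_s: 12.18
eef_pos: [0.5281, 0.0258, 0.1858]
tool_rot: [0.998, 0.062, -0.0, 0.0]
force: [0.2, 0.3, 0.4]
finger_gap: 0.002
grip_force: 0.0
[-38.82717619  56.70385004]
200 
240 [(330, np.int64(434)), (333, np.int64(435)), (336, np.int64(435)), (339, np.int64(433)), (342, np.int64(429)), (345, np.int64(441)), (348, np.int64(441)), (351, np.int64(5)), (354, np.int64(72)), (357, np.int64(3)), (360, np.int64(35)), (363, np.int64(49)), (366, np.int64(63)), (369, np.int64(76)), (372, np.int64(68)), (375, np.int64(51)), (378, np.int64(302)), (381, np.int64(287)), (384, np.int64(288)), (387, np.int64(293)), (390, np.int64(286)), (393, np.int64(292)), (396, np.int64(295)), (399, np.int64(294)), (402, np.int64(289)), (405, np.int64(292)), (408, np.int64(293)), (411, np.int64(284)), (414, np.int64(284)), (417, np.int64(294)), (420, np.int64(298)), (423, np.int64(292)), (426, np.int64(301)), (429, np.int64(289)), (432, np.int64(292)), (435, np.int64(290)), (438, np.int64(289)), (441, np.int64(293)), (444, np.int64(289)), (447, np.int64(293)), (450, np.int64(296)), (453, np.int64(45)), (456, np.int64(68)), (459, np.int64(84)), (462, np.int64(49)), (465, np.int64(423)), (468, np.int64(468)), (471, np.int64(467)), (474, np.int64(465)), (477, np.int64(460)), (480, np.int64(462)), (483, np.int64(461)), (486, np.int64(463)), (489, np.int64(471)), (492, np.int64(467)), (495, np.int64(467)), (498, np.int64(471)), (501, np.int64(466)), (504, np.int64(463)), (507, np.int64(466)), (510, np.int64(460)), (513, np.int64(464)), (516, np.int64(470)), (519, np.int64(470)), (522, np.int64(462)), (525, np.int64(477)), (528, np.int64(475)), (531, np.int64(475)), (534, np.int64(470)), (537, np.int64(469)), (540, np.int64(465)), (543, np.int64(473)), (546, np.int64(469)), (549, np.int64(469)), (552, np.int64(472)), (555, np.int64(471)), (558, np.int64(473))]
270
```

```bash
python3 -m pendant '[[[0,0,-3,0,0],[0,0,-5,0,0],[0,0,0,-15,0],[0,0,0,-20,0],[0,0,0,-15,0],[0,-16,0,0,0],[0,-20,11,0,0],[0,-20,15,0,0],[0,0,15,0,0],[0,0,0,0,0],[0,0,0,15,0],[0,0,0,15,0],[0,0,0,7,0],[0,0,0,3,0],[0,0,0,0,0],[0,0,0,0,0]]]'
python3 -c "
from h import *
a=np.load('pics/a.npy');s=sense();print(w2r(s['eef_pos'],a),s['eef_pos'][2],s['force'],np.degrees(2*np.arctan2(s['tool_rot'][1],s['tool_rot'][0])-a[2]))
np.save('pics/pose6.npy',np.r_[s['eef_pos'],s['tool_rot']])
p,d=camera('wrist');cv2.imwrite('pics/w6.png',p[:,:,::-1])"
```

```text
time_s: 13.57
eef_pos: [0.4769, -0.0131, 0.1963]
tool_rot: [0.998, 0.062, 0.0, -0.0]
force: [0.3, 0.1, -0.9]
finger_gap: -0.004
grip_force: 0.0
[-94.41370376  24.42533058] 0.19629715078746632 [ 0.25860868  0.14613369 -0.85548214] 0.06526094836409772
```

View pics/w6.png

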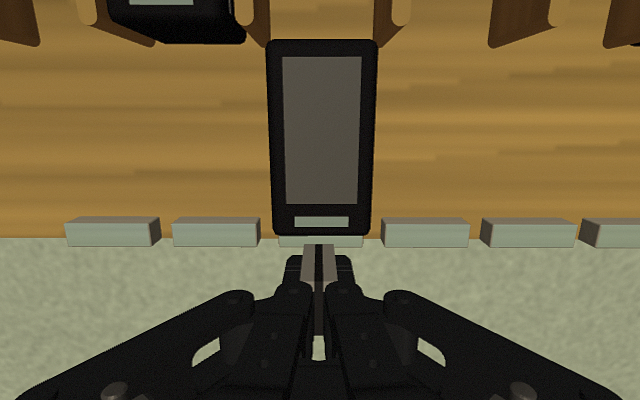

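The pack (columns 266–378) is centred on the bay 3 mouth (noses at about columns 244 and 401) and square to it. The finger sits just in front of it at the middle.

```bash
python3 -m pendant '[[[0,3,0,0,0],[0,3,0,0,0],[0,4,0,0,0],[0,4,0,0,0],[0,4,0,0,0],[0,4,0,0,0],[0,4,0,0,0],[0,4,0,0,0],[0,4,0,0,0],[0,4,0,0,0],[0,0,0,0,0]]]';  python3 -m pendant '[[[0,3,0,0,0],[0,4,0,0,0],[0,4,0,0,0],[0,4,0,0,0],[0,4,0,0,0],[0,4,0,0,0],[0,4,0,0,0],[0,4,0,0,0],[0,4,0,0,0],[0,4,0,0,0],[0,2,0,0,0],[0,0,0,0,0]]]'
python3 -c "
from h import *
a=np.load('pics/a.npy');s=sense();print(w2r(s['eef_pos'],a),s['force'],s['eef_pos'][2])"
```

```text
time_s: 14.53
eef_pos: [0.5151, -0.0088, 0.196]
tool_rot: [0.998, 0.062, 0.001, -0.0]
force: [-0.5, -0.0, 1.4]
finger_gap: 0.001
grip_force: 0.0
time_s: 15.53
eef_pos: [0.5555, -0.0037, 0.196]
tool_rot: [0.998, 0.062, 0.0, -0.0]
force: [-0.9, 0.7, -0.4]
finger_gap: 0.0
grip_force: 0.0
[-15.23435516  24.07174704] [-0.93176788  0.69263693 -0.43829211] 0.19598545063675338
```

```bash
python3 -m pendant '[[[0,2,0,0,0],[0,2,0,0,0],[0,0,0,0,0]]]';for i in 1; do python3 -m pendant '[[[0,1,0,0,0],[0,0,0,0,0]]]';python3 -m pendant '[[[0,1,0,0,0],[0,0,0,0,0]]]';python3 -m pendant '[[[0,1,0,0,0],[0,0,0,0,0]]]'; done | grep -E "eef|force:"
python3 -c "
from h import *
a=np.load('pics/a.npy');s=sense();print(w2r(s['eef_pos'],a),s['force'])"
```

```text
time_s: 15.78
eef_pos: [0.5592, -0.0033, 0.196]
tool_rot: [0.998, 0.062, 0.0, 0.0]
force: [0.7, 0.2, -0.4]
finger_gap: -0.001
grip_force: 0.0
eef_pos: [0.56, -0.0032, 0.1959]
force: [-1.2, 0.4, 0.4]
grip_force: 0.4
eef_pos: [0.561, -0.0031, 0.1959]
force: [-0.6, -1.0, 0.7]
grip_force: 0.5
eef_pos: [0.5621, -0.0029, 0.1959]
force: [-1.0, -0.6, 1.0]
grip_force: 0.4
[-8.64369922 24.03623101] [-0.96621112 -0.6287958   1.02307467]
```

```bash
for i in 1; do python3 -m pendant '[[[0,0.7,0,0,0],[0,0,0,0,0]]]';python3 -m pendant '[[[0,0.7,0,0,0],[0,0,0,0,0]]]';python3 -m pendant '[[[0,0.6,0,0,0],[0,0,0,0,0]]]'; done | grep -E "eef|force:"
```

```text
eef_pos: [0.5627, -0.0029, 0.1959]
force: [-0.8, -0.3, -0.0]
grip_force: 0.5
eef_pos: [0.563, -0.0028, 0.1958]
force: [-4.6, -1.1, 3.2]
grip_force: 2.6
eef_pos: [0.5632, -0.0028, 0.1957]
force: [-7.4, -0.4, 6.1]
grip_force: 4.0
```

The force climbs and motion stalls at the expected position, so the pack is against the wall. I'll back off, lift and check.

```bash
python3 -m pendant '[[[0,-3,0,0,0],[0,-10,0,0,0],[0,-15,0,0,0],[0,0,0,-15,0],[0,0,0,-30,0],[0,0,0,-30,0],[0,0,0,-30,0],[0,0,0,-20,0],[0,0,0,0,0],[0,0,0,0,0]]]'
python3 -c "
from h import *
a=np.load('pics/a.npy');s=sense();print(w2r(s['eef_pos'],a))
np.save('pics/pose7.npy',np.r_[s['eef_pos'],s['tool_rot']])
p,d=camera('wrist');cv2.imwrite('pics/w7.png',p[:,:,::-1])"
```

```text
time_s: 17.62
eef_pos: [0.5366, -0.0061, 0.3221]
tool_rot: [0.998, 0.062, 0.002, 0.0]
force: [0.9, 0.0, 0.1]
finger_gap: -0.0
grip_force: 0.0
[-34.32887595  24.02587495]
```

View pics/w7.png

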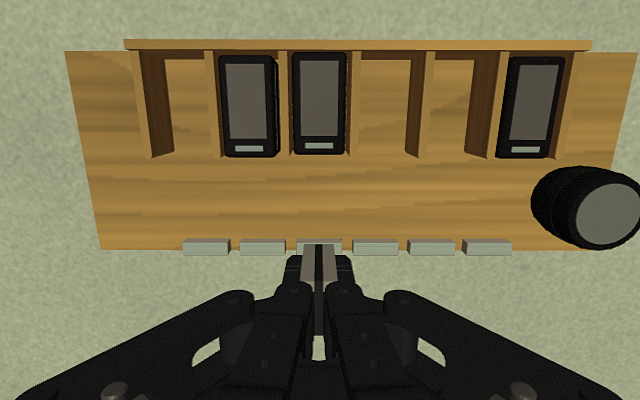

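The pack sits in bay 3 at (319,103). Its front edge (row 154) is as deep as the stored packs' (row 157), and the lens and stock haven't moved.

```bash
python3 -c "
from plant import *
print(sign_off())"
```

```text
the job is handed in; nothing more can be done
None
```

I ran the closed fingertip along the first three rail segments from the left, then slid the pack along the ledge and pushed it fully home in the third bay; it took about 18 s, the last picture shows the lens and stored packs in place, and the job is handed in (no verdict came back).

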